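# Book in the tall carton with the code reader

## Robot

A 6-joint arm with a two-finger parallel gripper is mounted at the origin on a cart in front of the work surface, level with it; the furniture and walls round the work are solid. World frame = base frame: x ahead of the robot, y to its left, z up, the work surface at z = 0. Lengths are in mm, angles in rad, forces in N, time in s.
With the tool pointing down it reaches from about 325 to 775 mm from the base axis. Payload 5.5 kg.
Tool frame: the origin (TCP) lies at the very end of the fingers, on their centre line; the grasp point (between the pads) lies 19 mm behind it; z points along the fingers, y is the line along which they close (so a half turn about z gives the same grasp; the last joint's range is limited). The gripper opens to 88 mm and grips with 3 to 60 N. Pads are 20 mm wide; open, the fingers measure 115 mm over their backs; the gripper's body (75 mm by 178 mm) begins 61 mm behind the grasp point.
Start: joints at [-1.392, 0.091, 1.231, -0, 1.82, -0.057], TCP at [140.171, -583.411, 222.631] pointing down, gripper open.
Joint ranges: [-2.87, 2.87], [-0.86, 2.18], [0.17, 2.46], [-1.51, 4.65], [0.06, 2.69], [-2.65, 2.65]. Speed limits (rad/s): [2.57, 2.57, 3.01, 3.14, 3.14, 3.14].

## Interface

Orientations are given as a unit quaternion [x, y, z, w].
In Python, from station import env gives the robot as it stands. The module is installed in compiled form; this text tells all that it offers.
- The arm moves only by the shell command python3 -m inch 'ROWS' [FORCE]. ROWS is JSON, a list of rows, each an object with "offset": the shift along the tool's x, y, z in cm, a list of three; "rot": the turn, a rotation vector about the tool's x, y, z in degrees, a list of three; "hand": the opening, from -1 (shut) to 1 (fully open). In form: [{"offset": [tx, ty, tz], "rot": [wx, wy, wz], "hand": hand}, ...]. A call has 1 to 5 rows; each row shifts and turns the commanded pose from where the row before left it, along the tool's axes as they then stand; what a row does not reach is not made up. A row lasts 1/12 s, in which the tool goes at most 41.7 mm and 7.16 degrees, less where a joint would pass 70% of its speed; a pose out of reach is approached as far as the arm can. A call is refused whole if a number of a shift passes 4.17 or a number of a turn 7.16, either way. A call with a gripper value outside its range is refused whole. The fingers move at their own pace and stop on an object; FORCE is the grip in N (left out, the last holds). Time passes only in rows, so rows that do not move let the fingers close. It gives the time, the measured TCP pose, the force, the opening and the grip force at its end, in the units of the state.
- env.get_obs(): the state, without advancing time (a new reading comes with each control period).
- env.snapshot(name): name is "scene" or "side" or "wrist"; returns a dict with "pixels" (384x512x3 uint8, red, green, blue), "depth" (384x512 float32, mm along the optical axis (not along the pixel's ray), 0 where there is no reading), "camera_matrix" (3x3 intrinsics, pixels), "D" ([k1, k2, p1, p2, k3] as OpenCV has them; the pictures are not rectified), "R" (3x3) and "t" (3): a world point X has camera coordinates R X + t; the wrist camera has in their place "tool_from_camera" (4x4, takes a point from camera to tool coordinates, whose origin is the TCP and whose axes are the flange's). Camera axes: x right, y down, z forward; pixel columns grow to the right and rows downward; lengths in mm; the calibration is good to about 2 mm. A picture is of the moment at which its call begins: read the wrist's pose just before it.
- env.job_done(): hands the job in; it is judged then, once.
The state is a dict: "clock": time; "qpos": joint angles; "joint_velocities": joint speeds; "joint_torque": joint torques, N m; "eef_pos": TCP position; "orientation": TCP orientation; "contact_force": force on the tool from outside, world axes, zero at the start; "torque": the same for the moment, N m; "finger_gap": opening from 0.0 (shut) to 1.0 (fully open); "finger_force": force on a finger pad.
Only numpy, scipy, OpenCV 4.12 (cv2) and the standard library are available. Lean on these libraries where they do the work, as an engineer would, in place of code of your own. Each camera call takes 0.05 s, during which the arm holds its last target. There are 200 camera calls.

## Task

Book in the tallest of the three green cartons: take the cordless code reader out of its charging cup and, with its trigger bar squeezed in, point its nose at the middle of the label on that carton's front and hold it still there for a second. Read that label only and leave the cartons where they stand; then put the reader back in its cup, nose down as it stood, without dropping it, and let go.

Things in the scene. Friction and masses are not known exactly. Their poses are not given: they have to be found in the camera images.
- reader: Cordless in-line code reader, grey with black trim, 151 mm long, about 0.22 kg, standing nose down in its cup. Origin: middle of the nose; z runs from nose to tail (up in the cup). Head z = 0 to 52 mm: 40 mm in x by 52 in y; handle z = 52 to 144: 30 mm in x by 40 in y; a wire loop ends it at z = 151. The trigger bar is on the handle's -x side.
- reader_nose (a point): The reader's window, at its origin; it looks out along its own -z. It reads, any way round about z, when the label's middle is straight ahead to within 15 mm in x and y, 50 to 150 mm off (100 is best), the line of sight is within 60 degrees of square to the label, the trigger is in and the reader is still.
- reader_grip (a point): Where to hold the reader: middle of the handle at the trigger, 105 mm from the nose and 46 mm below the end of the loop; same axes as the reader. Held across x, one finger squeezes the trigger bar and the other bears on the ribbed pad opposite.
- reader_trigger (a joint): Trigger bar, 24 mm wide, 50 mm long, on the -x side at the grip point. 0 when out (face 20 mm from the grip point), 0.004 m fully in (16 mm: still 1 mm proud of the handle, so the reader is then 31 mm thick there). A spring pushes it out with 1.8 N at first, 4.2 N fully in. It counts as squeezed beyond 0.0025 m.
- cup: The reader's fixed charging cup: grey, rectangular, outside 54 by 66 mm, open on top, on a round dark foot 94 mm across. Origin: middle of the foot, on the bench; z up. Inside 46 mm in x by 58 in y (3 mm play round the head); floor 10 mm, flared lip 76 mm above the bench. The reader's x and y are the cup's at the start; half a turn round also fits.
- cup_floor (a point): Middle of the cup's inner floor, 10 mm above the bench; the reader's nose stands on it.
- carton3: The tallest green carton, 70 mm deep (x) by 60 mm wide (y) by 50 mm tall, loose, 0.22 kg. Origin: middle of its underside. Its label is on its -x face, which looks to the front of the bench. The rings and test block lying between the cartons and the cup are at most 34 mm tall.
- label_tall (a point): Point at the middle of the paper label on the upright front face of the tallest carton. Its -x axis points straight out of the label, level, towards the reader's side; z is up. The label faces the front edge of the bench, turned up to 15 degrees either way. It is 25 mm above the bench.
- carton4: The widest green carton, 90 by 90 mm and 35 mm tall: not to be read or moved. Origin: middle of its underside.
- label_wide (a point): Point at the middle of the paper label on the upright front face of the 35 mm tall carton. Its -x axis points straight out of the label, level, towards the reader's side; z is up. The label faces the front edge of the bench, turned up to 15 degrees either way.
- carton5: The lowest green carton, 70 by 70 mm and 30 mm tall: not to be read or moved. Origin: middle of its underside.
- label_low (a point): Point at the middle of the paper label on the upright front face of the 30 mm tall carton. Its -x axis points straight out of the label, level, towards the reader's side; z is up. The label faces the front edge of the bench, turned up to 15 degrees either way.
- hardness_tester: The tall fixed machine (0.7 m) to the right of the work, on a black slab 92 mm high whose front left corner is at about x = 0.45, y = 0.03 on the bench; its bar handle reaches forward to about x = 0.5 at y = -0.2. An arm that comes from the right must be drawn in before it swings past. Origin: under the machine, on the slab.

How it is judged:
By the outcome, as a careful person would: the job done as asked, in the order asked, and still so for the second after the job is handed in, with the robot touching nothing.
It also fails if it takes over 53 s, if anything falls off the work surface, if the arm or the gripper's body presses on something with over 40 N, if the wrist force passes 120 N, or if a joint passes its speed limit or range.

## Working session

There is one attempt and no reset: what is moved stays moved. The work goes in short steps, Python scripts to look and compute and a shell command to move; the robot and the scene stay as the last step left them, time stands still between calls to the robot, and variables do not carry over. Pictures are saved under pics/ and viewed, at most 10 in all, crops included, and the job is handed in when it is done.

```bash
mkdir -p pics
python3 - <<'E'
from station import env
import cv2,numpy as np,pickle
o=env.get_obs();print(o)
d={}
for n in ["scene","side"]:
    s=env.snapshot(n);d[n]=s
    cv2.imwrite(f"pics/{n}0.png",s["pixels"][:,:,::-1])
    print(n,s["camera_matrix"],s["D"],s["R"],s["t"])
pickle.dump(d,open("d0.pkl","wb"))
E
```

```text
{'clock': 0.0, 'qpos': array([-1.39172836e+00,  9.18528784e-02,  1.23187184e+00,  1.75109690e-06,
        1.81984892e+00, -5.66977605e-02]), 'joint_velocities': array([-0.00114823,  0.00099155, -0.00060728, -0.00056073, -0.00028478,
       -0.00015914]), 'joint_torque': array([-9.75036128e-04, -4.46452260e+01, -4.06444609e+01,  6.97804266e-02,
        2.93698884e-02, -1.38552273e-04]), 'eef_pos': array([ 140.09690843, -583.09310119,  221.51842906]), 'orientation': array([ 9.93059345e-01,  1.17610186e-01, -5.97185971e-05, -9.88693825e-04]), 'contact_force': array([-0.97549555,  0.72267788, -0.50183474]), 'torque': array([-0.02985786,  0.02781079,  0.03550811]), 'finger_force': 0.0, 'finger_gap': 1.0024841998368939}
scene [[432.12769961   0.         256.39880426]
 [  0.         432.12769961 198.45970765]
 [  0.           0.           1.        ]] [0.00199988 0.         0.         0.         0.        ] [[-0.66603304 -0.74583119 -0.01165446]
 [-0.31575323  0.2960566  -0.90147123]
 [ 0.67579574 -0.5967297  -0.43268209]] [ 434.01564303  255.32629448 1033.38529217]
side [[414.97649551   0.         256.42352344]
 [  0.         414.97649551 188.05523938]
 [  0.           0.           1.        ]] [-0.14856574  0.          0.          0.          0.        ] [[ 0.98378912  0.17879961 -0.01377197]
 [ 0.10100396 -0.61592255 -0.78130507]
 [-0.14817951  0.7672484  -0.62399738]] [-590.12216759   56.17065449 1492.24632589]
```

View pics/scene0.png

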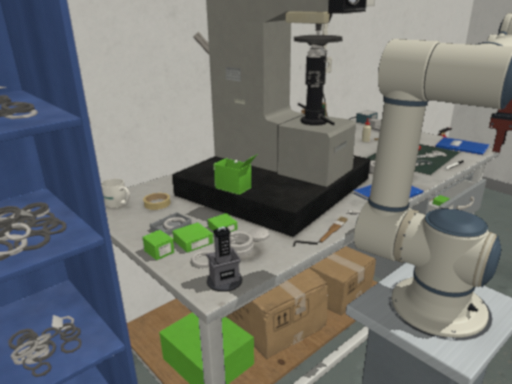

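View pics/side0.png

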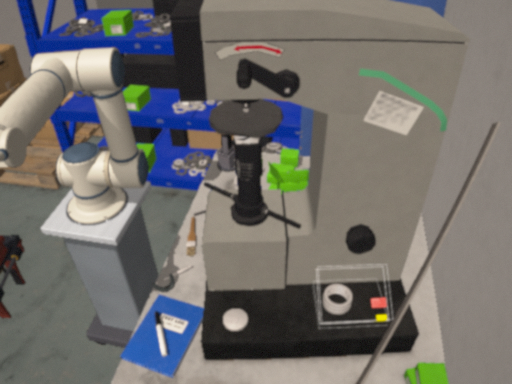

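The scene view shows the reader in its cup at about (224,260), and three green cartons on the bench at (158,244), (193,237) and (222,223). The machine hides the work from the side camera.

```bash
cat > h.py <<'E'
import cv2,numpy as np
def pts(s):
    "world (or camera, wrist) points per pixel from depth"
    h,w=s["depth"].shape
    u,v=np.meshgrid(np.arange(w),np.arange(h))
    n=cv2.undistortPoints(np.stack([u,v],-1).reshape(-1,1,2).astype(float),s["camera_matrix"],np.array(s["D"])).reshape(h,w,2)
    P=np.dstack([n,np.ones((h,w))])*s["depth"][...,None]
    if "R" in s: P=(P-np.array(s["t"]))@np.array(s["R"])
    return P
def wristpts(s,o):
    from scipy.spatial.transform import Rotation as Ro
    P=pts(s);T=np.array(s["tool_from_camera"])
    P=P@T[:3,:3].T+T[:3,3]
    return P@Ro.from_quat(o["orientation"]).as_matrix().T+o["eef_pos"]
def green(s):
    hsv=cv2.cvtColor(s["pixels"],cv2.COLOR_RGB2HSV)
    return cv2.inRange(hsv,(45,120,60),(75,255,255))
E
python3 - <<'E'
import pickle,numpy as np,cv2
from h import *
s=pickle.load(open("d0.pkl","rb"))["scene"]
P=pts(s);m=green(s)
n,l,st,c=cv2.connectedComponentsWithStats(m)
for i in range(1,n):
    if st[i,4]<60: continue
    q=P[(l==i)&(s["depth"]>0)]
    zt=np.percentile(q[:,2],95)
    t=q[abs(q[:,2]-zt)<6]
    r=cv2.minAreaRect(t[:,:2].astype(np.float32))
    print(st[i],zt.round(1),np.round(r[0]),np.round(r[1]),round(r[2],1))
# bench height, reader/cup
print("bench",P[280,195],P[215,140])
reg=np.zeros(m.shape,bool);reg[225:295,205:245]=1
q=P[reg&(s["depth"]>0)]
for z0,z1 in [(60,80),(90,110),(110,130),(130,150),(150,165)]:
    k=q[(q[:,2]>z0)&(q[:,2]<z1)]
    if len(k): print(z0,len(k),np.median(k,0).round(),k.min(0).round(),k.max(0).round())
big=cv2.resize(s["pixels"][190:310,130:290,::-1],None,fx=5,fy=5,interpolation=cv2.INTER_CUBIC)
cv2.imwrite("pics/crop.png",big)
E
```

```text
[ 214  156   41   39 1164] 177.3 [710.  51.] [107.  73.] 14.7
[434 196  14   9  84] -212.3 [  474. -1011.] [68. 47.] 87.2
[208 213  29  17 303] 31.6 [647. 151.] [71. 72.] 79.8
[ 143  223   70   36 1147] 50.4 [664. 372.] [62. 75.] 89.7
[ 160  313   44   71 2063] -403.4 [673. 269.] [246. 147.] 2.3
[ 222  317   32   67 1426] -403.6 [592. 151.] [103. 201.] 54.9
bench [477.00150428 371.8340948    1.05680515] [9.09582187e+02 3.00000506e+02 8.11361592e-01]
60 360 [410. 326.  71.] [384. 274.  60.] [464. 361.  79.]
90 107 [409. 328. 100.] [402. 302.  90.] [432. 337. 110.]
110 116 [409. 328. 120.] [400. 300. 110.] [435. 338. 130.]
130 130 [411. 325. 140.] [402. 301. 130.] [441. 339. 150.]
150 94 [421. 320. 153.] [405. 296. 150.] [441. 339. 162.]
```

View pics/crop.png

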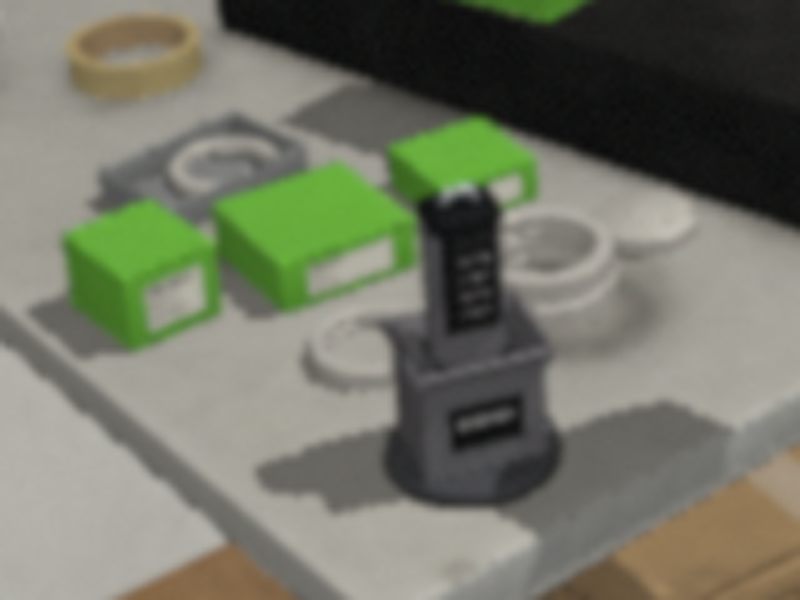

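The crop shows the tallest carton leftmost, top at about (664,372). Its label is at crop (175,297), and the cup is at about (410,325). I'll draw the arm in, swing past the machine, then look with the wrist camera.

```bash
A='[{"offset":[0,0,0],"rot":[0,0,0],"hand":1}]'
python3 -m inch '[{"offset":[2,-2.5,-0.8],"rot":[0,0,0],"hand":1},{"offset":[2,-2.5,-0.8],"rot":[0,0,0],"hand":1},{"offset":[2,-2.5,-0.8],"rot":[0,0,0],"hand":1},{"offset":[2,-2.5,-0.8],"rot":[0,0,0],"hand":1},{"offset":[2,-2.5,-0.8],"rot":[0,0,0],"hand":1}]'
python3 -m inch '[{"offset":[2,-2.5,-0.8],"rot":[0,0,0],"hand":1},{"offset":[2,-2.5,-0.8],"rot":[0,0,0],"hand":1},{"offset":[2,-2.5,-0.8],"rot":[0,0,0],"hand":1},{"offset":[2,-2.5,-0.8],"rot":[0,0,0],"hand":1},{"offset":[2,-2.5,-0.8],"rot":[0,0,0],"hand":1}]'
python3 -m inch '[{"offset":[2,-2.5,0],"rot":[0,0,0],"hand":1},{"offset":[2,-2.5,0],"rot":[0,0,0],"hand":1},{"offset":[2,-2.5,0],"rot":[0,0,0],"hand":1},{"offset":[2,-2.5,0],"rot":[0,0,0],"hand":1},{"offset":[2,-2.5,0],"rot":[0,0,0],"hand":1}]'
```

```text
clock: 0.52
eef_pos: [208.5, -437.0, 262.3]
orientation: [0.993, 0.117, -0.0, -0.001]
contact_force: [0.4, -0.8, -0.1]
finger_gap: 0.999
finger_force: 0.0
clock: 0.93
eef_pos: [276.4, -292.1, 302.6]
orientation: [0.993, 0.117, -0.0, -0.0]
contact_force: [0.3, 0.0, -0.2]
finger_gap: 0.999
finger_force: 0.0
clock: 1.35
eef_pos: [344.4, -147.2, 302.4]
orientation: [0.993, 0.117, -0.0, -0.0]
contact_force: [1.6, -0.8, -0.1]
finger_gap: 0.995
finger_force: 0.0
```

```bash
python3 -m inch '[{"offset":[0.7,-2.9,0],"rot":[0,0,0],"hand":1},{"offset":[0.7,-2.9,0],"rot":[0,0,0],"hand":1},{"offset":[0.7,-2.9,0],"rot":[0,0,0],"hand":1},{"offset":[0.7,-2.9,0],"rot":[0,0,0],"hand":1},{"offset":[0.7,-2.9,0],"rot":[0,0,0],"hand":1}]'
python3 -m inch '[{"offset":[0.7,-2.9,-0.8],"rot":[0,0,0],"hand":1},{"offset":[0.7,-2.9,-0.8],"rot":[0,0,0],"hand":1},{"offset":[0.7,-2.9,-0.8],"rot":[0,0,0],"hand":1},{"offset":[0.7,-2.9,-0.8],"rot":[0,0,0],"hand":1},{"offset":[0.7,-2.9,-0.8],"rot":[0,0,0],"hand":1}]'
python3 -m inch '[{"offset":[0.7,-2.9,0],"rot":[0,0,0],"hand":1},{"offset":[0.7,-2.9,0],"rot":[0,0,0],"hand":1},{"offset":[0.7,-2.9,0],"rot":[0,0,0],"hand":1},{"offset":[0,0,0],"rot":[0,0,0],"hand":1},{"offset":[0,0,0],"rot":[0,0,0],"hand":1}]'
python3 - <<'E'
from station import env
from h import *
import pickle
o=env.get_obs();s=env.snapshot("wrist");pickle.dump((o,s),open("w1.pkl","wb"))
print(o["qpos"],s["camera_matrix"],s["tool_from_camera"])
cv2.imwrite("pics/w1.png",s["pixels"][:,:,::-1])
E
```

```text
clock: 1.77
eef_pos: [344.0, 1.9, 302.4]
orientation: [0.993, 0.118, -0.0, -0.0]
contact_force: [0.7, -0.1, 0.2]
finger_gap: 0.998
finger_force: 0.0
clock: 2.18
eef_pos: [344.1, 151.1, 342.8]
orientation: [0.993, 0.118, -0.0, 0.0]
contact_force: [0.7, -0.0, -0.2]
finger_gap: 0.999
finger_force: 0.0
clock: 2.6
eef_pos: [344.3, 240.0, 341.7]
orientation: [0.993, 0.119, -0.001, 0.001]
contact_force: [-0.6, 0.1, -0.8]
finger_gap: 1.001
finger_force: 0.0
[ 5.27740238e-01 -3.22853312e-01  1.39782016e+00 -2.01309917e-04
  2.06896002e+00  1.85965293e+00] [[314.79603904   0.         261.59456371]
 [  0.         314.79603904 193.07841404]
 [  0.           0.           1.        ]] [[ 1.51122969e-04 -9.58181764e-01 -2.86160243e-01  7.77758684e+01]
 [ 9.99999891e-01  2.71412090e-04 -3.80692864e-04 -9.20952954e-01]
 [ 4.42440309e-04 -2.86160154e-01  9.58181700e-01 -1.61343534e+02]
 [ 0.00000000e+00  0.00000000e+00  0.00000000e+00  1.00000000e+00]]
```

View pics/w1.png

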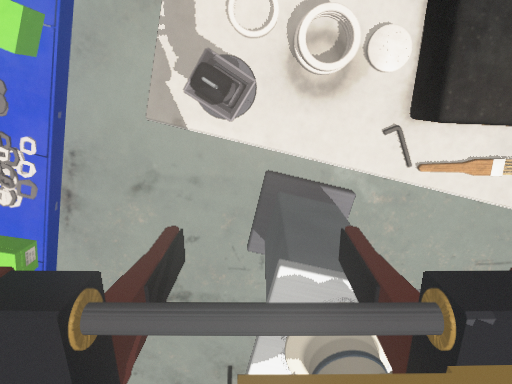

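The wrist view shows the reader and cup at about (220,85), turned relative to the bench. The rings are at (328,38) and (253,10). Next I measure the yaw and position from the depth.

Run:
```python
import pickle
from h import *
o,s=pickle.load(open("w1.pkl","rb"))
P=wristpts(s,o);d=s["depth"]>0
reg=np.zeros(d.shape,bool);reg[40:125,175:265]=1
q=P[reg&d]
for z0,z1 in [(-5,5),(70,82),(130,149),(149,156),(157,166)]:
    k=q[(q[:,2]>z0)&(q[:,2]<z1)]
    if len(k)<5: continue
    r=cv2.minAreaRect(k[:,:2].astype(np.float32))
    b=cv2.boxPoints(r);e=b[1]-b[0];f=b[2]-b[1]
    print(z0,len(k),np.round(r[0],1),np.round(np.linalg.norm(e),1),np.degrees(np.arctan2(e[1],e[0])).round(1),np.round(np.linalg.norm(f),1),np.degrees(np.arctan2(f[1],f[0])).round(1),k[:,2].mean())
big=cv2.resize(s["pixels"][40:125,175:265,::-1],None,fx=6,fy=6,interpolation=cv2.INTER_CUBIC)
cv2.imwrite("pics/w1c.png",big)
```

```text
-5 4061 [425.8 328.9] 139.9 -76.2 121.5 13.8 -0.65678362044322
70 932 [422.6 316.9] 64.1 -19.1 76.3 70.9 74.13860633326162
130 192 [420.8 317.6] 36.0 -19.1 41.0 70.9 142.71211025141864
149 948 [422.9 316.5] 29.2 -18.7 39.3 71.3 152.55152833634415
157 62 [422.5 316.1] 4.0 -19.2 16.3 70.8 159.71857078385855
```

View pics/w1c.png

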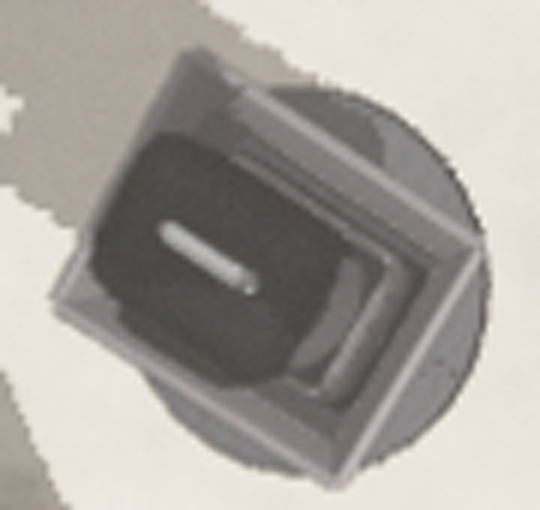

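The reader's axis is at about (422.7,316.5), with its x line at -19°. The tool needs about +57° of yaw, then a translation.

```bash
python3 -m inch '[{"offset":[0,0,0],"rot":[0,0,-7.15],"hand":1},{"offset":[0,0,0],"rot":[0,0,-7.15],"hand":1},{"offset":[0,0,0],"rot":[0,0,-7.15],"hand":1},{"offset":[0,0,0],"rot":[0,0,-7.15],"hand":1},{"offset":[0,0,0],"rot":[0,0,-7.15],"hand":1}]'
python3 -m inch '[{"offset":[0,0,0],"rot":[0,0,-7.15],"hand":1},{"offset":[0,0,0],"rot":[0,0,-7.15],"hand":1},{"offset":[0,0,0],"rot":[0,0,-7.15],"hand":1},{"offset":[0,0,0],"rot":[0,0,0],"hand":1},{"offset":[0,0,0],"rot":[0,0,0],"hand":1}]'
cat > to.py <<'E'
# usage: to.py x y z yaw_y : offset (cm, tool axes) to a world TCP, for tool down; tool-y azimuth
import sys,numpy as np
from station import env
from scipy.spatial.transform import Rotation as Ro
o=env.get_obs();R=Ro.from_quat(o["orientation"]).as_matrix()
t=np.array(sys.argv[1:4],float)
print("pos",o["eef_pos"].round(1),"z",R[:,2].round(3),"yaz",np.degrees(np.arctan2(R[1,1],R[0,1])).round(2),"cm",(R.T@(t-o["eef_pos"])/10).round(2),"F",o["contact_force"].round(1),o["finger_force"],o["finger_gap"],"q",o["qpos"].round(2))
E
python3 to.py 422.7 316.5 250
python3 - <<'E'
import pickle
from h import *
s=pickle.load(open("d0.pkl","rb"))["scene"]
P=pts(s)
# label of tall carton: bright low-saturation pixels
hsv=cv2.cvtColor(s["pixels"],cv2.COLOR_RGB2HSV)
m=((hsv[...,1]<90)&(hsv[...,2]>110)).astype(np.uint8)
g=np.zeros_like(m);g[240:259,157:174]=1
n,l,st,c=cv2.connectedComponentsWithStats(m&g)
for i in range(1,n):
  if st[i,4]>15:
    q=P[l==i];u=cv2.undistortPoints(np.array([[c[i]]]),s["camera_matrix"],np.array(s["D"])).ravel()
    R=s["R"];C=-R.T@s["t"];d=R.T@np.array([u[0],u[1],1])
    for z in(25,):print(st[i],c[i],"ray z=25:",(C+d*(z-C[2])/d[2]).round(1),"depth med",np.median(q,0).round(1),q.min(0).round(),q.max(0).round())
    k=q[(q[:,2]>8)&(q[:,2]<42)];cc=np.polyfit(k[:,1],k[:,0],1);print("face slope deg",np.degrees(np.arctan(cc[0])))
gm=green(s);
reg=np.zeros(gm.shape,bool);reg[220:262,140:176]=1
k=P[reg&(gm>0)&(abs(P[...,2]-50)<3)]
r=cv2.minAreaRect(k[:,:2].astype(np.float32));print(r, cv2.boxPoints(r))
E
```

```text
clock: 3.07
eef_pos: [344.9, 237.6, 343.0]
orientation: [0.908, 0.419, 0.0, 0.0]
contact_force: [-0.3, -0.1, -0.1]
finger_gap: 1.001
finger_force: 0.0
clock: 3.48
eef_pos: [344.9, 238.1, 342.9]
orientation: [0.817, 0.576, 0.0, 0.0]
contact_force: [0.0, -0.5, 0.4]
finger_gap: 1.001
finger_force: 0.0
pos [344.9 238.1 342.9] z [ 0.001  0.    -1.   ] yaz -19.61 cm [10.    4.69  9.3 ] F [ 0.  -0.5  0.4] 0.0 1.0010502819506497 q [ 0.52 -0.33  1.4  -0.    2.07  0.87]
[159 243  12  13 113] [164.5840708  249.17699115] ray z=25: [628.2 369.9  25. ] depth med [629.3 369.1  24.6] [625. 349.   6.] [634. 387.  40.]
face slope deg -0.47678900588720324
[161 253  13   6  46] [168.84782609 256.2826087 ] ray z=25: [588.3 380.3  25. ] depth med [ 6.247e+02  3.610e+02 -1.000e-01] [607. 344.  -4.] [634. 383.   4.]Traceback (most recent call last):
  File "<stdin>", line 15, in <module>
    raise TypeError("expected non-empty vector for x")
TypeError: expected non-empty vector for x
```

```bash
python3 -m inch '[{"offset":[2,0.94,0.6],"rot":[0,0,0],"hand":1},{"offset":[2,0.94,0.6],"rot":[0,0,0],"hand":1},{"offset":[2,0.94,0.6],"rot":[0,0,0],"hand":1},{"offset":[2,0.94,0.6],"rot":[0,0,0],"hand":1},{"offset":[2,0.94,0.6],"rot":[0,0,0],"hand":1}]'
python3 -m inch '[{"offset":[0,0,0],"rot":[0,0,0],"hand":1},{"offset":[0,0,0],"rot":[0,0,0],"hand":1},{"offset":[0,0,0],"rot":[0,0,0],"hand":1}]'
python3 - <<'E'
from station import env
from h import *
o=env.get_obs();s=env.snapshot("wrist")
P=wristpts(s,o);q=P[s["depth"]>0]
q=q[np.hypot(q[:,0]-422,q[:,1]-317)<60]
for z0,z1 in [(70,82),(144,157),(157,166)]:
    k=q[(q[:,2]>z0)&(q[:,2]<z1)]
    if len(k)<5: continue
    r=cv2.minAreaRect(k[:,:2].astype(np.float32));b=cv2.boxPoints(r);e=b[1]-b[0]
    print(z0,len(k),np.round(r[0],1),np.round(r[1],1),np.degrees(np.arctan2(e[1],e[0])).round(1))
E
python3 to.py 422.7 316.5 96
```

```text
clock: 3.9
eef_pos: [423.0, 318.0, 312.4]
orientation: [0.817, 0.577, 0.0, 0.0]
contact_force: [-0.5, -0.1, 0.7]
finger_gap: 1.003
finger_force: 0.0
clock: 4.15
eef_pos: [421.9, 317.3, 313.0]
orientation: [0.816, 0.578, -0.0, 0.0]
contact_force: [0.2, -0.5, -0.2]
finger_gap: 1.0
finger_force: 0.0
70 836 [423.  316.8] [74.9 63.7] -19.5
144 975 [423.  316.5] [40.6 30.3] -19.4
157 53 [422.5 316.9] [16.5  3.1] -19.3
pos [421.8 317.3 313.6] z [ 0.001  0.001 -1.   ] yaz -19.41 cm [-0.06  0.09 21.76] F [ 0.4 -1.   0.2] 0.0 0.9941119236752525 q [ 0.58 -0.07  1.23 -0.    1.98  0.92]
```

```bash
python3 -m inch '[{"offset":[-0.02,0.03,3],"rot":[0,0,0],"hand":1},{"offset":[-0.02,0.03,3],"rot":[0,0,0],"hand":1},{"offset":[-0.02,0.03,3],"rot":[0,0,0],"hand":1},{"offset":[0,0,2],"rot":[0,0,0],"hand":1},{"offset":[0,0,2],"rot":[0,0,0],"hand":1}]'
python3 -m inch '[{"offset":[0,0,2],"rot":[0,0,0],"hand":1},{"offset":[0,0,2],"rot":[0,0,0],"hand":1},{"offset":[0,0,2],"rot":[0,0,0],"hand":1},{"offset":[0,0,1.7],"rot":[0,0,0],"hand":1},{"offset":[0,0,1],"rot":[0,0,0],"hand":1}]'
python3 -m inch '[{"offset":[0,0,0],"rot":[0,0,0],"hand":1},{"offset":[0,0,0],"rot":[0,0,0],"hand":1}]'
python3 to.py 422.7 316.5 96
```

```text
clock: 4.62
eef_pos: [422.2, 316.3, 182.2]
orientation: [0.816, 0.578, 0.0, 0.0]
contact_force: [-0.1, 0.2, 0.9]
finger_gap: 0.999
finger_force: 0.0
clock: 5.03
eef_pos: [422.0, 316.2, 94.6]
orientation: [0.816, 0.578, -0.0, 0.0]
contact_force: [-0.8, 0.1, -0.1]
finger_gap: 1.0
finger_force: 0.0
clock: 5.2
eef_pos: [422.7, 316.9, 96.5]
orientation: [0.816, 0.578, 0.0, 0.0]
contact_force: [0.2, 0.3, 0.6]
finger_gap: 0.998
finger_force: 0.0
pos [422.7 316.9  96.5] z [ 0.001  0.    -1.   ] yaz -19.33 cm [-0.04  0.01  0.05] F [0.2 0.3 0.6] 0.0 0.9976729701518057 q [ 0.58 -0.09  1.64 -0.    1.6   0.92]
```

```bash
python3 -m inch '[{"offset":[0,0,0],"rot":[0,0,0],"hand":-1},{"offset":[0,0,0],"rot":[0,0,0],"hand":-1},{"offset":[0,0,0],"rot":[0,0,0],"hand":-1},{"offset":[0,0,0],"rot":[0,0,0],"hand":-1},{"offset":[0,0,0],"rot":[0,0,0],"hand":-1}]' 40
python3 -m inch '[{"offset":[0,0,0],"rot":[0,0,0],"hand":-1},{"offset":[0,0,0],"rot":[0,0,0],"hand":-1},{"offset":[0,0,0],"rot":[0,0,0],"hand":-1},{"offset":[0,0,0],"rot":[0,0,0],"hand":-1},{"offset":[0,0,0],"rot":[0,0,0],"hand":-1}]'
```

```text
clock: 5.62
eef_pos: [422.9, 317.3, 96.1]
orientation: [0.816, 0.579, 0.0, 0.0]
contact_force: [0.3, 0.5, -0.5]
finger_gap: 0.658
finger_force: 0.0
clock: 6.03
eef_pos: [422.9, 317.1, 95.6]
orientation: [0.816, 0.579, 0.0, 0.0]
contact_force: [0.7, -0.9, -0.7]
finger_gap: 0.343
finger_force: 40.0
```

The grip reads 30.2 mm at 40 N, so the trigger is in. Next is the lift.

```bash
python3 -m inch '[{"offset":[0,0,-0.5],"rot":[0,0,0],"hand":-1},{"offset":[0,0,-1],"rot":[0,0,0],"hand":-1},{"offset":[0,0,-1.5],"rot":[0,0,0],"hand":-1},{"offset":[0,0,-1.5],"rot":[0,0,0],"hand":-1},{"offset":[0,0,-1.5],"rot":[0,0,0],"hand":-1}]'
python3 -m inch '[{"offset":[0,0,-2],"rot":[0,0,0],"hand":-1},{"offset":[0,0,-2],"rot":[0,0,0],"hand":-1},{"offset":[0,0,-2],"rot":[0,0,0],"hand":-1},{"offset":[0,0,-2],"rot":[0,0,0],"hand":-1},{"offset":[0,0,-1],"rot":[0,0,0],"hand":-1}]'
python3 -m inch '[{"offset":[0,0,0],"rot":[0,0,0],"hand":-1},{"offset":[0,0,0],"rot":[0,0,0],"hand":-1}]'
python3 to.py 422.7 316.5 96
python3 - <<'E'
from station import env
from h import *
from scipy.spatial.transform import Rotation as Ro
o=env.get_obs();R=Ro.from_quat(o["orientation"]).as_matrix()
a,p=np.radians(15),np.radians(40)
d=np.array([np.cos(p)*np.cos(a),np.cos(p)*np.sin(a),-np.sin(p)])
ax=np.cross(R[:,2],d);an=np.arccos(R[:,2]@d);rv=ax/np.linalg.norm(ax)*an
print("tool rotvec deg",np.degrees(R.T@rv).round(2))
s=env.snapshot("scene");cv2.imwrite("pics/s2.png",cv2.resize(s["pixels"][150:300,120:320,::-1],None,fx=4,fy=4))
E
```

```text
clock: 6.45
eef_pos: [422.6, 317.1, 156.9]
orientation: [0.816, 0.579, -0.0, -0.0]
contact_force: [-0.0, -0.5, -2.6]
finger_gap: 0.351
finger_force: 40.0
clock: 6.87
eef_pos: [423.1, 317.4, 249.4]
orientation: [0.816, 0.579, 0.002, 0.0]
contact_force: [0.0, 0.4, -1.2]
finger_gap: 0.348
finger_force: 40.0
clock: 7.03
eef_pos: [422.8, 317.2, 245.8]
orientation: [0.816, 0.579, 0.0, -0.0]
contact_force: [-0.3, 0.3, -2.9]
finger_gap: 0.343
finger_force: 40.0
pos [422.8 317.2 245.8] z [ 0.001  0.    -1.   ] yaz -19.29 cm [-8.000e-02  1.000e-02  1.498e+01] F [-0.3  0.3 -2.9] 40.007102199451765 0.3432672158904971 q [ 0.58 -0.1   1.38  0.    1.86  0.92]
tool rotvec deg [-41.29  28.14   0.  ]
```

View pics/s2.png

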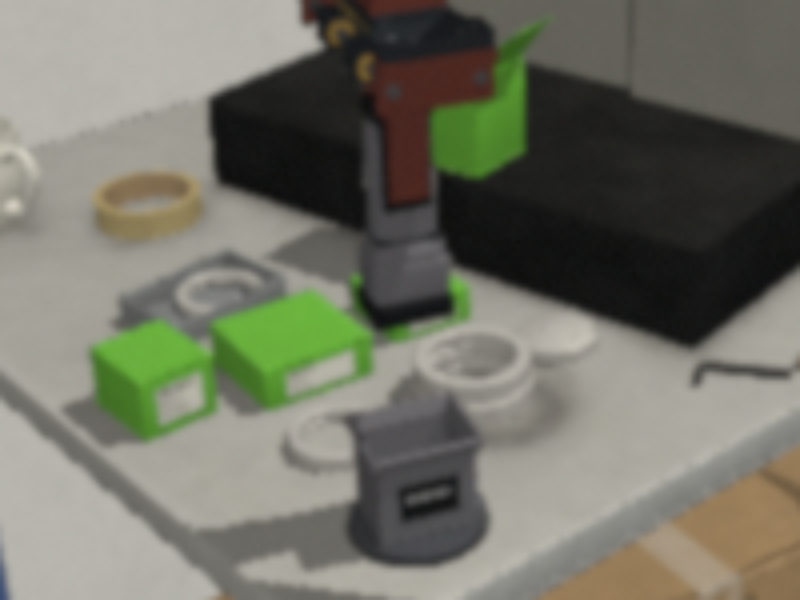

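The reader hangs straight in the gripper above the empty cup at crop (418,480). The tall carton's label is at crop (180,398). Next I tilt toward it.

```bash
python3 -m inch '[{"offset":[0,0,0],"rot":[-4.13,2.81,0],"hand":-1},{"offset":[0,0,0],"rot":[-4.13,2.81,0],"hand":-1},{"offset":[0,0,0],"rot":[-4.13,2.81,0],"hand":-1},{"offset":[0,0,0],"rot":[-4.13,2.81,0],"hand":-1},{"offset":[0,0,0],"rot":[-4.13,2.81,0],"hand":-1}]'
python3 -m inch '[{"offset":[0,0,0],"rot":[-4.13,2.81,0],"hand":-1},{"offset":[0,0,0],"rot":[-4.13,2.81,0],"hand":-1},{"offset":[0,0,0],"rot":[-4.13,2.81,0],"hand":-1},{"offset":[0,0,0],"rot":[-4.13,2.81,0],"hand":-1},{"offset":[0,0,0],"rot":[-4.13,2.81,0],"hand":-1}]'
python3 -m inch '[{"offset":[0,0,0],"rot":[0,0,0],"hand":-1},{"offset":[0,0,0],"rot":[0,0,0],"hand":-1}]'
python3 - <<'E'
from station import env
from h import *
import pickle
from scipy.spatial.transform import Rotation as Ro
o=env.get_obs();s=env.snapshot("wrist");pickle.dump((o,s),open("w3.pkl","wb"))
R=Ro.from_quat(o["orientation"]).as_matrix()
P=wristpts(s,o);gm=green(s)>0
def at(m):
  q=P[m&(s["depth"]>0)];return q
q=at(gm);k=q[(abs(q[:,2]-50)<4)&(q[:,0]>600)]
if len(k): r=cv2.minAreaRect(k[:,:2].astype(np.float32));print("top",np.round(r[0],1),np.round(r[1],1),r[2])
hsv=cv2.cvtColor(s["pixels"],cv2.COLOR_RGB2HSV)
w=(hsv[...,1]<90)&(hsv[...,2]>110)&(abs(P[...,0]-629)<12)&(abs(P[...,1]-370)<27)&(P[...,2]>6)&(P[...,2]<46)
q=at(w);print("label",len(q),np.median(q,0).round(1),q.min(0).round(1),q.max(0).round(1))
if len(q)>10: print("slope",np.degrees(np.arctan(np.polyfit(q[:,1],q[:,0],1)[0])))
cv2.imwrite("pics/w3.png",s["pixels"][:,:,::-1])
d=R[:,2];print("d",d.round(3));L=np.array([629,369.5,25])
print("cm",(R.T@(L-186*d-o["eef_pos"])/10).round(2),(L-186*d).round(1),o["qpos"].round(2))
E
```

```text
clock: 7.5
eef_pos: [422.3, 316.8, 243.7]
orientation: [0.796, 0.565, 0.203, 0.076]
contact_force: [0.3, -0.1, -1.7]
finger_gap: 0.346
finger_force: 40.0
clock: 7.92
eef_pos: [422.2, 316.9, 243.4]
orientation: [0.739, 0.525, 0.396, 0.148]
contact_force: [0.3, -0.0, -1.7]
finger_gap: 0.349
finger_force: 40.0
clock: 8.08
eef_pos: [421.4, 316.9, 242.0]
orientation: [0.74, 0.526, 0.393, 0.147]
contact_force: [-0.2, -0.7, -1.1]
finger_gap: 0.347
finger_force: 40.0
top [661.5 369.9] [70.3 58.5] 0.7738955616950989
label 221 [627.1 376.5  26. ] [625.6 360.7   9.3] [629.2 388.6  39.1]
slope -0.7933144331429335
d [ 0.736  0.196 -0.648]
cm [-1.71 -2.06 11.77] [492.1 333.  145.5] [ 0.87 -0.8   2.11 -0.51  1.12  1.26]
```

View pics/w3.png

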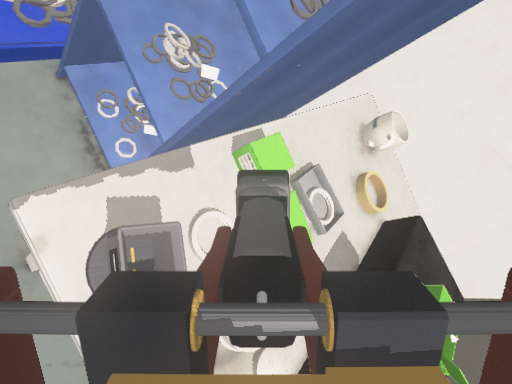

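The wrist view shows the tall carton at (262,152) just beyond the reader's head, with its label partly hidden at (245,160). The label middle comes out at about (627,369.5,25) with yaw about 0. Moving in.

```bash
python3 -m inch '[{"offset":[-0.3,-0.4,2],"rot":[0,0,0],"hand":-1},{"offset":[-0.3,-0.4,2],"rot":[0,0,0],"hand":-1},{"offset":[-0.3,-0.4,2],"rot":[0,0,0],"hand":-1},{"offset":[-0.3,-0.4,2],"rot":[0,0,0],"hand":-1},{"offset":[-0.3,-0.3,2],"rot":[0,0,0],"hand":-1}]'
python3 -m inch '[{"offset":[-0.3,-0.2,1.2],"rot":[0,0,0],"hand":-1},{"offset":[0,0,0.4],"rot":[0,0,0],"hand":-1},{"offset":[0,0,0],"rot":[0,0,0],"hand":-1},{"offset":[0,0,0],"rot":[0,0,0],"hand":-1},{"offset":[0,0,0],"rot":[0,0,0],"hand":-1}]'
cat > aim.py <<'E'
from station import env
from h import *
from scipy.spatial.transform import Rotation as Ro
o=env.get_obs();R=Ro.from_quat(o["orientation"]).as_matrix();d=R[:,2]
L=np.array([627,369.5,25])
print("d",d.round(3),"obliq",np.degrees(np.arccos(d[0])).round(1),"label in tool mm (x,y ~0, z~186)",(R.T@(L-o["eef_pos"])).round(1))
s=env.snapshot("wrist")
P=pts(s);T=s["tool_from_camera"];Q=P@T[:3,:3].T+T[:3,3]   # tool coords
k=Q[(s["depth"]>0)&(abs(Q[...,0])<35)&(abs(Q[...,1])<35)&(Q[...,2]>40)&(Q[...,2]<90)]
if len(k):print("head y range/x max/z max",np.percentile(k[:,1],[2,98]).round(1),np.percentile(k[:,0],98).round(1),np.percentile(k[:,2],98).round(1))
for z0,z1 in [(10,30),(45,60),(60,75),(75,90)]:
    j=Q[(s["depth"]>0)&(abs(Q[...,0])<40)&(abs(Q[...,1])<35)&(Q[...,2]>z0)&(Q[...,2]<z1)]
    if len(j):print(z0,len(j),"x top",np.median(j[:,0]).round(1),"y",np.percentile(j[:,1],[2,98]).round(1))
W=wristpts(s,o);q=W[(green(s)>0)&(s["depth"]>0)]
k=q[(abs(q[:,2]-50)<4)&(q[:,0]>600)&(q[:,1]>325)]
if len(k): r=cv2.minAreaRect(k[:,:2].astype(np.float32));print("top",np.round(r[0],1),np.round(r[1],1),round(r[2],1))
E
python3 aim.py
```

```text
clock: 8.55
eef_pos: [483.8, 331.3, 163.3]
orientation: [0.74, 0.524, 0.395, 0.147]
contact_force: [-0.3, 0.5, -2.5]
finger_gap: 0.348
finger_force: 40.0
clock: 8.97
eef_pos: [492.7, 332.8, 151.9]
orientation: [0.739, 0.524, 0.397, 0.147]
contact_force: [0.3, 0.6, -1.6]
finger_gap: 0.348
finger_force: 40.0
d [ 0.74   0.198 -0.642] obliq 42.2 label in tool mm (x,y ~0, z~186) [ -3.9  -6.9 188.2]
head y range/x max/z max [-19.6  17.9] 25.2 82.2
10 661 x top 18.0 y [-16.   14.1]
45 396 x top 23.8 y [-19.4  17.8]
60 333 x top 23.8 y [-20.4  18.7]
75 115 x top 25.0 y [-18.9  17.4]
top [662.2 370.4] [70.9 58. ] 1.0
```

```bash
python3 -m inch '[{"offset":[-0.25,-0.6,0],"rot":[0,0,0],"hand":-1},{"offset":[0,0,0],"rot":[0,0,0],"hand":-1},{"offset":[0,0,0],"rot":[0,0,0],"hand":-1},{"offset":[0,0,0],"rot":[0,0,0],"hand":-1},{"offset":[0,0,0],"rot":[0,0,0],"hand":-1}]'
for i in 1 2 3 4; do python3 -m inch '[{"offset":[0,0,0],"rot":[0,0,0],"hand":-1},{"offset":[0,0,0],"rot":[0,0,0],"hand":-1},{"offset":[0,0,0],"rot":[0,0,0],"hand":-1},{"offset":[0,0,0],"rot":[0,0,0],"hand":-1},{"offset":[0,0,0],"rot":[0,0,0],"hand":-1}]' | head -2; done
python3 aim.py
```

```text
clock: 9.43
eef_pos: [487.8, 332.8, 145.3]
orientation: [0.739, 0.525, 0.396, 0.147]
contact_force: [0.2, 0.1, -1.5]
finger_gap: 0.348
finger_force: 40.0
clock: 9.85
eef_pos: [488.0, 332.7, 145.1]
clock: 10.27
eef_pos: [487.9, 332.7, 145.1]
clock: 10.68
eef_pos: [487.9, 332.7, 145.1]
clock: 11.1
eef_pos: [487.9, 332.7, 145.1]
d [ 0.74   0.197 -0.643] obliq 42.3 label in tool mm (x,y ~0, z~186) [1.000e-01 7.000e-01 1.874e+02]
head y range/x max/z max [-19.6  17.9] 25.2 82.0
10 664 x top 18.1 y [-15.9  14.1]
45 399 x top 23.8 y [-19.4  17.8]
60 336 x top 23.8 y [-20.4  18.7]
75 114 x top 25.0 y [-19.   17.6]
top [661.9 370.5] [70.4 58.1] 1.4
```

The aim is within about 2 mm and was held about 1.9 s with the trigger in. Returning.

```bash
python3 -m inch '[{"offset":[0.3,0.4,-1.2],"rot":[0,0,0],"hand":-1},{"offset":[0.3,0.4,-2],"rot":[0,0,0],"hand":-1},{"offset":[0.3,0.4,-2],"rot":[0,0,0],"hand":-1},{"offset":[0.3,0.4,-2],"rot":[0,0,0],"hand":-1},{"offset":[0.3,0.4,-2],"rot":[0,0,0],"hand":-1}]'
python3 -m inch '[{"offset":[0.3,0.3,-2],"rot":[0,0,0],"hand":-1},{"offset":[0,0,0],"rot":[4.13,-2.81,0],"hand":-1},{"offset":[0,0,0],"rot":[4.13,-2.81,0],"hand":-1},{"offset":[0,0,0],"rot":[4.13,-2.81,0],"hand":-1},{"offset":[0,0,0],"rot":[4.13,-2.81,0],"hand":-1}]'
python3 -m inch '[{"offset":[0,0,0],"rot":[4.13,-2.81,0],"hand":-1},{"offset":[0,0,0],"rot":[4.13,-2.81,0],"hand":-1},{"offset":[0,0,0],"rot":[4.13,-2.81,0],"hand":-1},{"offset":[0,0,0],"rot":[4.13,-2.81,0],"hand":-1},{"offset":[0,0,0],"rot":[4.13,-2.81,0],"hand":-1}]'
python3 -m inch '[{"offset":[0,0,0],"rot":[4.13,-2.81,0],"hand":-1},{"offset":[0,0,0],"rot":[0,0,0],"hand":-1},{"offset":[0,0,0],"rot":[0,0,0],"hand":-1},{"offset":[0,0,0],"rot":[0,0,0],"hand":-1}]'
python3 to.py 422.8 316.9 240
```

```text
clock: 11.57
eef_pos: [434.5, 319.5, 224.1]
orientation: [0.739, 0.524, 0.396, 0.147]
contact_force: [0.4, 0.5, -1.9]
finger_gap: 0.346
finger_force: 40.0
clock: 11.98
eef_pos: [422.5, 317.7, 240.8]
orientation: [0.788, 0.559, 0.242, 0.089]
contact_force: [-0.4, -0.2, -2.6]
finger_gap: 0.346
finger_force: 40.0
clock: 12.4
eef_pos: [423.3, 317.4, 240.4]
orientation: [0.815, 0.578, 0.04, 0.015]
contact_force: [0.9, 0.0, -1.6]
finger_gap: 0.346
finger_force: 40.0
clock: 12.73
eef_pos: [422.9, 317.3, 239.5]
orientation: [0.816, 0.579, 0.001, 0.0]
contact_force: [-1.1, 0.3, -2.5]
finger_gap: 0.346
finger_force: 40.0
pos [422.9 317.3 239.5] z [ 0.002  0.    -1.   ] yaz -19.3 cm [-0.04  0.01 -0.05] F [-1.1  0.3 -2.5] 40.00730731182557 0.3464881143957525 q [ 0.58 -0.1   1.39 -0.    1.85  0.92]
```

```bash
python3 -m inch '[{"offset":[0,0,1.5],"rot":[0,0,0],"hand":-1},{"offset":[0,0,2],"rot":[0,0,0],"hand":-1},{"offset":[0,0,2],"rot":[0,0,0],"hand":-1},{"offset":[0,0,1.5],"rot":[0,0,0],"hand":-1},{"offset":[0,0,0.3],"rot":[0,0,0],"hand":-1}]'
python3 -m inch '[{"offset":[0,0,0.7],"rot":[0,0,0],"hand":-1},{"offset":[0,0,0.7],"rot":[0,0,0],"hand":-1},{"offset":[0,0,0.7],"rot":[0,0,0],"hand":-1},{"offset":[0,0,0],"rot":[0,0,0],"hand":-1},{"offset":[0,0,0],"rot":[0,0,0],"hand":-1}]'
python3 to.py 422.8 316.9 96.5
```

```text
clock: 13.15
eef_pos: [421.0, 316.7, 164.3]
orientation: [0.815, 0.579, -0.001, 0.0]
contact_force: [-0.9, -0.0, -3.3]
finger_gap: 0.347
finger_force: 40.0
clock: 13.57
eef_pos: [422.6, 317.3, 145.5]
orientation: [0.816, 0.579, 0.0, 0.0]
contact_force: [0.9, -0.9, -1.6]
finger_gap: 0.347
finger_force: 40.0
pos [422.6 317.3 145.5] z [ 0. -0. -1.] yaz -19.29 cm [-0.03  0.03  4.9 ] F [ 0.9 -0.9 -1.6] 40.00740128562029 0.34704869104735614 q [ 0.58 -0.1   1.56 -0.    1.68  0.92]
```

The nose is inside the lip with no side force. I'll lower it slowly.

```bash
python3 -m inch '[{"offset":[0,0,0.8],"rot":[0,0,0],"hand":-1},{"offset":[0,0,0.8],"rot":[0,0,0],"hand":-1},{"offset":[0,0,0.8],"rot":[0,0,0],"hand":-1},{"offset":[0,0,0.8],"rot":[0,0,0],"hand":-1},{"offset":[0,0,0.8],"rot":[0,0,0],"hand":-1}]'
python3 -m inch '[{"offset":[0,0,0.4],"rot":[0,0,0],"hand":-1},{"offset":[0,0,0.3],"rot":[0,0,0],"hand":-1},{"offset":[0,0,0.1],"rot":[0,0,0],"hand":-1},{"offset":[0,0,0],"rot":[0,0,0],"hand":-1},{"offset":[0,0,0],"rot":[0,0,0],"hand":-1}]'
python3 to.py 422.8 316.9 96
```

```text
clock: 13.98
eef_pos: [422.5, 317.1, 104.1]
orientation: [0.816, 0.579, -0.0, -0.0]
contact_force: [0.6, 0.7, -1.9]
finger_gap: 0.347
finger_force: 40.0
clock: 14.4
eef_pos: [422.9, 317.4, 97.8]
orientation: [0.816, 0.579, 0.0, 0.0]
contact_force: [1.1, -0.5, -2.5]
finger_gap: 0.347
finger_force: 40.0
pos [422.9 317.4  97.8] z [ 0.001  0.    -1.   ] yaz -19.29 cm [-0.05  0.01  0.18] F [ 1.1 -0.5 -2.5] 40.00756731868023 0.34731621656156975 q [ 0.58 -0.09  1.63 -0.    1.6   0.92]
```

```bash
python3 -m inch '[{"offset":[0,0,0.1],"rot":[0,0,0],"hand":-1},{"offset":[0,0,0],"rot":[0,0,0],"hand":-1},{"offset":[0,0,0],"rot":[0,0,0],"hand":-1}]'
python3 -m inch '[{"offset":[0,0,0.06],"rot":[0,0,0],"hand":-1},{"offset":[0,0,0],"rot":[0,0,0],"hand":-1},{"offset":[0,0,0],"rot":[0,0,0],"hand":-1}]'
```

```text
clock: 14.65
eef_pos: [422.8, 317.4, 96.7]
orientation: [0.816, 0.579, 0.0, 0.0]
contact_force: [-0.3, 0.1, -1.1]
finger_gap: 0.347
finger_force: 40.0
clock: 14.9
eef_pos: [422.7, 317.3, 95.9]
orientation: [0.816, 0.579, 0.0, -0.0]
contact_force: [0.3, -0.6, -2.4]
finger_gap: 0.345
finger_force: 40.0
```

```bash
python3 -m inch '[{"offset":[0,0,0.06],"rot":[0,0,0],"hand":-1},{"offset":[0,0,0],"rot":[0,0,0],"hand":-1},{"offset":[0,0,0],"rot":[0,0,0],"hand":-1}]'
python3 -m inch '[{"offset":[0,0,0.05],"rot":[0,0,0],"hand":-1},{"offset":[0,0,0],"rot":[0,0,0],"hand":-1},{"offset":[0,0,0],"rot":[0,0,0],"hand":-1}]'
```

```text
clock: 15.15
eef_pos: [422.8, 317.4, 95.6]
orientation: [0.816, 0.579, 0.0, -0.0]
contact_force: [-0.8, -0.5, 1.0]
finger_gap: 0.344
finger_force: 40.0
clock: 15.4
eef_pos: [422.8, 317.4, 95.6]
orientation: [0.816, 0.579, 0.0, 0.0]
contact_force: [-1.0, -0.9, 5.2]
finger_gap: 0.348
finger_force: 40.0
```

The force has turned positive, so the reader is seated. I'll open slowly, then rise.

```bash
python3 -m inch '[{"offset":[0,0,0],"rot":[0,0,0],"hand":-0.1},{"offset":[0,0,0],"rot":[0,0,0],"hand":0.1},{"offset":[0,0,0],"rot":[0,0,0],"hand":0.4},{"offset":[0,0,0],"rot":[0,0,0],"hand":0.7},{"offset":[0,0,0],"rot":[0,0,0],"hand":1}]'
python3 -m inch '[{"offset":[0,0,0],"rot":[0,0,0],"hand":1},{"offset":[0,0,0],"rot":[0,0,0],"hand":1},{"offset":[0,0,0],"rot":[0,0,0],"hand":1},{"offset":[0,0,0],"rot":[0,0,0],"hand":1},{"offset":[0,0,0],"rot":[0,0,0],"hand":1}]'
python3 -m inch '[{"offset":[0,0,-0.5],"rot":[0,0,0],"hand":1},{"offset":[0,0,-1],"rot":[0,0,0],"hand":1},{"offset":[0,0,-1.5],"rot":[0,0,0],"hand":1},{"offset":[0,0,-2],"rot":[0,0,0],"hand":1},{"offset":[0,0,-3],"rot":[0,0,0],"hand":1}]'
python3 -m inch '[{"offset":[0,0,-3],"rot":[0,0,0],"hand":1},{"offset":[0,0,-3],"rot":[0,0,0],"hand":1},{"offset":[0,0,-3],"rot":[0,0,0],"hand":1},{"offset":[0,0,-3],"rot":[0,0,0],"hand":1},{"offset":[0,0,0],"rot":[0,0,0],"hand":1}]'
python3 -m inch '[{"offset":[0,0,0],"rot":[0,0,0],"hand":1},{"offset":[0,0,0],"rot":[0,0,0],"hand":1}]'
python3 - <<'E'
from station import env
from h import *
o=env.get_obs();s=env.snapshot("wrist")
P=wristpts(s,o);q=P[s["depth"]>0];q=q[np.hypot(q[:,0]-422,q[:,1]-317)<60]
for z0,z1 in [(70,82),(144,157),(157,166)]:
    k=q[(q[:,2]>z0)&(q[:,2]<z1)]
    if len(k)>4:
        r=cv2.minAreaRect(k[:,:2].astype(np.float32));print(z0,len(k),np.round(r[0],1),np.round(r[1],1),k[:,2].mean())
s=env.snapshot("scene");cv2.imwrite("pics/s4.png",cv2.resize(s["pixels"][150:300,120:320,::-1],None,fx=4,fy=4))
E
```

```text
clock: 15.82
eef_pos: [422.7, 317.2, 94.3]
orientation: [0.816, 0.579, -0.0, 0.0]
contact_force: [0.7, -0.3, 0.6]
finger_gap: 0.689
finger_force: 0.0
clock: 16.23
eef_pos: [422.7, 317.3, 94.8]
orientation: [0.816, 0.579, 0.0, -0.0]
contact_force: [0.4, -0.7, -1.0]
finger_gap: 0.997
finger_force: 0.0
clock: 16.65
eef_pos: [421.9, 316.7, 174.2]
orientation: [0.816, 0.579, -0.002, -0.0]
contact_force: [1.0, 0.0, -0.6]
finger_gap: 0.998
finger_force: 0.0
clock: 17.07
eef_pos: [423.6, 317.9, 303.4]
orientation: [0.816, 0.579, 0.006, 0.0]
contact_force: [0.0, 0.7, 1.6]
finger_gap: 1.001
finger_force: 0.0
clock: 17.23
eef_pos: [422.7, 317.3, 294.6]
orientation: [0.816, 0.579, 0.0, 0.0]
contact_force: [0.1, -0.5, 0.5]
finger_gap: 0.999
finger_force: 0.0
70 944 [422.5 316.2] [76.  63.7] 74.06920747521774
144 1059 [422.1 317. ] [39.7 29.7] 152.25422860043452
157 65 [422.2 317.3] [16.7  2.9] 159.92479359429993
```

View pics/s4.png

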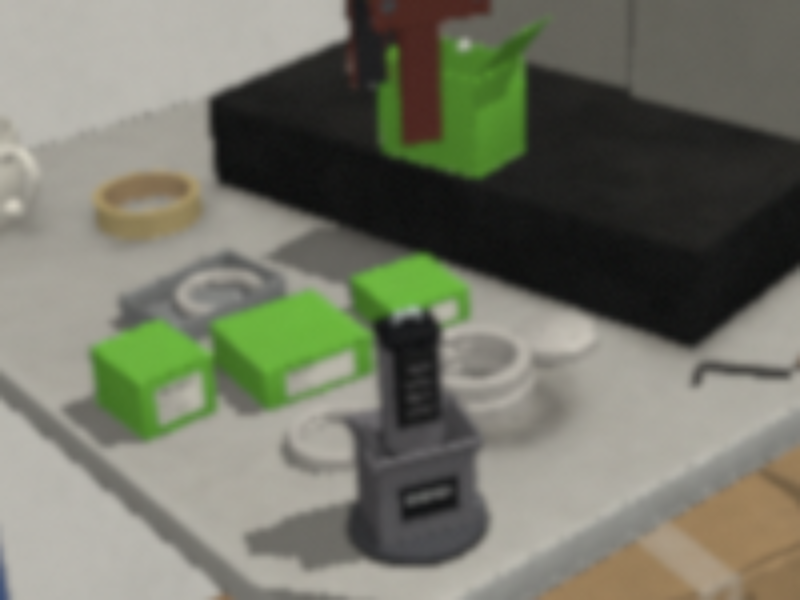

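The reader stands fully seated in the cup (crop (408,390), top at the same height as at the start). The cartons are where they were and the gripper is clear above.

```bash
python3 -c "
from station import env
print(env.job_done())"
```

```text
the job is handed in; nothing more can be done
None
```

I held the reader on the tallest carton's label for about 1.9 s, trigger in and aimed within about 2 mm, then put it back nose down in its cup, let go and handed the job in at about 17 s; the cartons weren't moved, and the robot gives no signal that confirms the read.

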